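# Fill the sample carrier and hold it up level

## Task

Complete the steel sample carrier on the distillery bench: take the square glass bottle and the stoppered conical flask from the bench and set each one upright into an empty cell of the carrier, lowering it in rather than dropping it, and leave the two round bottles in their cells. Then lift the full carrier by its bar handle until it is about 10 cm clear of the bench and finish while holding it there in the air, level and still; do not put it down or let go. Never tip any of the glassware over, and leave the white bottle, the beaker and the steel ferrule where they stand.

Things in the scene. Friction and masses are not known exactly. Their poses are not given: they have to be found in the camera images.
- carrier: Loose open steel carrier on the bench (z = 0), 146 (x) x 129 (y) mm, about 0.8 kg full; origin: centre of its underside, z up. Floor 4 mm thick. Four cells 60 x 60 mm, centres at x = +/-40, y = +/-31.5 mm; 3 mm outer walls to z = 50 mm, partitions to 44 mm; a 20 mm channel along y parts the rows, the handle above it. Two cells hold round bottles (which two varies).
- handle (a point): Centre of the carrier's handle bar, 133 mm above the underside and about over the centre of mass; axes as the carrier's. Straight flat-sided steel bar 12 mm wide (x), 18 mm high (z 124 to 142 mm over the underside), 129 mm long (y), on a 16 mm wide upright at each end, free beneath between them.
- square_bottle: Green glass bottle with a square body 50 x 50 mm and 66 mm high (sides along its x and y axes), sloping shoulder to a 22 mm neck, black cylindrical cap 26 mm in diameter and 26 mm tall; 112 mm tall in all, about 0.13 kg. Origin at the centre of its underside, z up along it. Starts standing on the bench.
- flask: Green glass conical flask, 52 mm in diameter at the foot, tapering up to a 22 mm neck at 66 mm, black cylindrical cap 26 mm in diameter and 26 mm tall; 108 mm tall in all, about 0.10 kg. Origin at the centre of its underside, z up along it. Starts standing on the bench.
- round_a: Round green glass bottle, 52 mm in diameter, black cylindrical cap 26 mm in diameter and 26 mm tall; 112 mm tall, about 0.12 kg. Origin at the centre of its underside. Starts standing in one of the carrier's cells.
- round_b: The other round bottle, identical to round_a, starts standing in another cell of the carrier.
- white_bottle: Bystander: white plastic bottle with a black cap, 66 mm in diameter, 130 mm tall, origin at the centre of its underside. To be left alone.
- beaker: Bystander: clear glass beaker, 70 mm in diameter, 90 mm tall, origin at the centre of its underside. To be left alone.
- ferrule: Bystander: flanged steel pipe ferrule, 64 mm in diameter, 36 mm tall, origin at the centre of its underside. To be left alone.

How it is judged:
On the way:
1. the square bottle and the flask both stand in cells of the carrier, let go, with the carrier still on the bench ((x of flask in the frame of carrier between 0.026 and 0.054 m or x of flask in the frame of carrier between -0.054 and -0.026 m) and (y of flask in the frame of carrier between 0.018 and 0.045 m or y of flask in the frame of carrier between -0.045 and -0.018 m) and z of flask in the frame of carrier between -0.003 and 0.012 m and angle between the z axis of each of flask, square_bottle, round_a, round_b and the z axis of carrier, either way round below 0.12 rad and (x of square_bottle in the frame of carrier between 0.026 and 0.054 m or x of square_bottle in the frame of carrier between -0.054 and -0.026 m) and (y of square_bottle in the frame of carrier between 0.018 and 0.045 m or y of square_bottle in the frame of carrier between -0.045 and -0.018 m) and z of square_bottle in the frame of carrier between -0.003 and 0.012 m and (x of round_a in the frame of carrier between 0.026 and 0.054 m or x of round_a in the frame of carrier between -0.054 and -0.026 m) and (y of round_a in the frame of carrier between 0.018 and 0.045 m or y of round_a in the frame of carrier between -0.045 and -0.018 m) and z of round_a in the frame of carrier between -0.003 and 0.012 m and (x of round_b in the frame of carrier between 0.026 and 0.054 m or x of round_b in the frame of carrier between -0.054 and -0.026 m) and (y of round_b in the frame of carrier between 0.018 and 0.045 m or y of round_b in the frame of carrier between -0.045 and -0.018 m) and z of round_b in the frame of carrier between -0.003 and 0.012 m and contact force between each of flask, square_bottle and the fingers below 0.1 N and height (world z) of carrier below 0.01 m), for 0.2 s.
At the end, for the whole second after the job is handed in: Fingers alone hold the carrier by its handle, underside 60 to 200 mm above the bench, tilt under 0.12 rad, under 30 mm/s and 0.15 rad/s, touching no bystander; all four glass pieces stand on cell floors, upright within 0.12 rad, untouched by the fingers (height (world z) of carrier between 0.06 and 0.2 m and angle between carrier's own z axis and vertical below 0.12 rad and linear speed of carrier below 0.03 m/s and angular speed of carrier below 0.15 rad/s and contact force between carrier and the fingers above 3 N and contact force between carrier and white_bottle below 0.1 N and contact force between carrier and beaker below 0.1 N and contact force between carrier and ferrule below 0.1 N and contact force between each of flask, square_bottle, round_a, round_b and the fingers below 0.5 N and (x of flask in the frame of carrier between 0.026 and 0.054 m or x of flask in the frame of carrier between -0.054 and -0.026 m) and (y of flask in the frame of carrier between 0.018 and 0.045 m or y of flask in the frame of carrier between -0.045 and -0.018 m) and z of flask in the frame of carrier between -0.003 and 0.012 m and angle between the z axis of each of flask, square_bottle, round_a, round_b and the z axis of carrier, either way round below 0.12 rad and (x of square_bottle in the frame of carrier between 0.026 and 0.054 m or x of square_bottle in the frame of carrier between -0.054 and -0.026 m) and (y of square_bottle in the frame of carrier between 0.018 and 0.045 m or y of square_bottle in the frame of carrier between -0.045 and -0.018 m) and z of square_bottle in the frame of carrier between -0.003 and 0.012 m and (x of round_a in the frame of carrier between 0.026 and 0.054 m or x of round_a in the frame of carrier between -0.054 and -0.026 m) and (y of round_a in the frame of carrier between 0.018 and 0.045 m or y of round_a in the frame of carrier between -0.045 and -0.018 m) and z of round_a in the frame of carrier between -0.003 and 0.012 m and (x of round_b in the frame of carrier between 0.026 and 0.054 m or x of round_b in the frame of carrier between -0.054 and -0.026 m) and (y of round_b in the frame of carrier between 0.018 and 0.045 m or y of round_b in the frame of carrier between -0.045 and -0.018 m) and z of round_b in the frame of carrier between -0.003 and 0.012 m); the arm keeps its last pose, push and grip.
It fails at once if the flask is let go with its foot more than 25 mm above the carrier's floor (horizontal distance between flask and carrier below 0.09 m and z of flask in the frame of carrier above 0.029 m and contact force between flask and the fingers below 0.01 N).
It fails at once if the square bottle is let go with its foot more than 25 mm above the carrier's floor (horizontal distance between square_bottle and carrier below 0.09 m and z of square_bottle in the frame of carrier above 0.029 m and contact force between square_bottle and the fingers below 0.01 N).
It fails at once if a piece of glassware is tipped over (by more than 0.6 rad) (angle between any of flask, square_bottle, round_a, round_b's own z axis and vertical above 0.6 rad).
It fails at once if a round bottle is taken out of the carrier (z of any of round_a, round_b in the frame of carrier above 0.045 m).
It fails at once if a bystander is moved by more than 30 mm or tipped over (distance of any of white_bottle, beaker, ferrule from where it was at the start of the episode above 0.03 m or angle between any of white_bottle, beaker, ferrule's own z axis and vertical above 0.6 rad).
It also fails if it takes over 70 s, if anything falls off the work surface, if the arm or the gripper's body presses on something with over 40 N, if the wrist force passes 120 N, or if a joint passes its speed limit or range.

## Robot

A 6-joint arm with a two-finger parallel gripper is mounted at the origin on the work surface. World frame = base frame: x ahead of the robot, y to its left, z up, the work surface at z = 0. Lengths are in m, angles in rad, forces in N, time in s.
With the tool pointing down it reaches from about 0.375 to 0.975 m from the base axis. Payload 3.8 kg.
Tool frame: the origin (TCP) lies midway between the tips of the shut fingers; the grasp point (between the pads) lies 19 mm behind it; z points along the fingers, y is the line along which they close (so a half turn about z gives the same grasp; the last joint's range is limited). The gripper opens to 88 mm and grips with 3 to 60 N. Pads are 18 mm wide; open, the fingers measure 123 mm over their backs; the gripper's body (75 mm by 187 mm) begins 45 mm behind the grasp point.
Start: joints at [1.095, 0.264, 1.604, -0, 1.274, -0.037], TCP at [0.287, 0.611, 0.216] pointing down, gripper open.
Joint ranges: [-2.63, 2.63], [-0.94, 2.18], [0.31, 2.57], [-1.31, 4.45], [0, 2.66], [-2.55, 2.55]. Speed limits (rad/s): [2.57, 2.57, 3.14, 3.14, 3.14, 3.14].

## Interface

Orientations are given as a unit quaternion [x, y, z, w].
In Python, from bench import manip gives the robot as it stands. The module is installed in compiled form; this text tells all that it offers.
- The arm moves only by the shell command python3 -m inch 'ROWS' [FORCE]. ROWS is JSON, a list of rows, each an object with "gripper": the finger opening in cm, from 0 to 8.81; "translation": the shift along the world's x, y, z in cm, a list of three; "turn": the turn, a rotation vector about the world's x, y, z in rad, a list of three. A call has 1 to 5 rows; each row shifts and turns the commanded pose from where the row before left it; what a row does not reach is not made up. A row lasts 1/8 s, in which the tool goes at most 62.5 mm and 10.7 degrees, less where a joint would pass 70% of its speed; a pose out of reach is approached as far as the arm can. A call is refused whole if a number of a shift passes 6.25 or a number of a turn 0.188, either way. A call with a gripper value outside its range is refused whole. The fingers move at their own pace and stop on an object; FORCE is the grip in N (left out, the last holds). Time passes only in rows, so rows that do not move let the fingers close. It gives the time, the measured TCP pose, the force, the opening and the grip force at its end, in the units of the state.
- manip.observe(): the state, without advancing time (a new reading comes with each control period).
- manip.get_image(name): name is "scene" or "top" or "wrist"; returns (picture, depth): 384x512x3 uint8, blue, green, red; 384x512 float32, m along the optical axis (not along the pixel's ray), 0 where there is no reading.
- manip.calibration(name): a dict with "camera_matrix" (3x3 intrinsics, pixels), "eye" and "attitude" of the camera in the world; the wrist camera has in their place "T_tool_cam" (4x4, takes a point from camera to tool coordinates, whose origin is the TCP and whose axes are the flange's). Camera axes: x right, y down, z forward; pixel columns grow to the right and rows downward; lengths in m; the calibration is good to about 2 mm. A picture is of the moment at which its call begins: read the wrist's pose just before it. calibration takes no time and is no camera call.
- manip.hand_in(): hands the job in; it is judged then, once.
The state is a dict: "time": time; "joint_positions": joint angles; "dq": joint speeds; "tau": joint torques, N m; "eef_pos": TCP position; "eef_rot": TCP orientation; "contact_force": force on the tool from outside, world axes, zero at the start; "ft_torque": the same for the moment, N m; "finger_gap": opening from 0.0 (shut) to 1.0 (fully open); "grip_force": force on a finger pad.
Only numpy, scipy, OpenCV 4.12 (cv2) and the standard library are available. Lean on these libraries where they do the work, as an engineer would, in place of code of your own. Each camera call takes 0.05 s, during which the arm holds its last target. There are 200 camera calls.

## Working session

There is one attempt and no reset: what is moved stays moved. The work goes in short steps, Python scripts to look and compute and a shell command to move; the robot and the scene stay as the last step left them, time stands still between calls to the robot, and variables do not carry over. Pictures are saved under pics/ and viewed, at most 10 in all, crops included, and the job is handed in when it is done.

```bash
mkdir -p pics; cat > h.py <<'E'
import numpy as np, cv2
from bench import manip
from scipy.spatial.transform import Rotation as R
def rot(a):
    a=np.array(a,float)
    return a if a.shape==(3,3) else (R.from_quat(a).as_matrix() if a.size==4 else R.from_rotvec(a).as_matrix())
def cam(name):
    c=manip.calibration(name); K=np.array(c["camera_matrix"])
    if name=="wrist":
        s=manip.observe(); T=np.eye(4); T[:3,:3]=rot(s["eef_rot"]); T[:3,3]=s["eef_pos"]
        T=T@np.array(c["T_tool_cam"])
    else:
        T=np.eye(4); T[:3,:3]=rot(c["attitude"]); T[:3,3]=c["eye"]
    return K,T
def cloud(K,T,d):
    v,u=np.mgrid[:d.shape[0],:d.shape[1]]
    p=np.stack([(u-K[0,2])/K[0,0]*d,(v-K[1,2])/K[1,1]*d,d],-1)
    return p@T[:3,:3].T+T[:3,3]
def onplane(K,T,uv,z):
    r=T[:3,:3]@np.linalg.solve(K,[uv[0],uv[1],1]); return T[:3,3]+r*(z-T[2,3])/r[2]
E
python3 - <<'E'
from h import *
print(manip.observe())
ims=[]
for n in("top","scene"):
    K,T=cam(n); im,d=manip.get_image(n); np.savez(n,im=im,d=d,K=K,T=T); cv2.imwrite(f"pics/{n}.png",im)
    print(n,K,T)
E
```

```text
{'time': 0.0, 'joint_positions': array([ 1.09509330e+00,  2.64752873e-01,  1.60534483e+00, -1.25827135e-05,
        1.27371095e+00, -3.68816526e-02]), 'dq': array([ 0.00060285, -0.00104361, -0.00062656,  0.00140042,  0.00040739,
       -0.00053626]), 'tau': array([-4.28813883e-04, -5.02132988e+01, -3.56872201e+01,  7.28322496e-02,
        2.97672220e-02, -1.75746150e-04]), 'eef_pos': array([0.28643798, 0.61037761, 0.21450401]), 'eef_rot': array([ 2.17652539e-01,  9.76025688e-01, -1.07332853e-03, -2.75054757e-04]), 'contact_force': array([-0.17345218, -0.49615458,  0.25216104]), 'ft_torque': array([ 0.03166852, -0.00565283, -0.01685128]), 'grip_force': 0.0, 'finger_gap': 0.9965167528470353}
top [[427.78919661   0.         256.74978262]
 [  0.         427.78919661 182.6985004 ]
 [  0.           0.           1.        ]] [[ 1.82513664e-02 -9.84064804e-01  1.76870995e-01  3.86661592e-01]
 [-9.99830786e-01 -1.83703160e-02  9.65091325e-04 -6.21934991e-02]
 [ 2.29946367e-03 -1.76858681e-01 -9.84233570e-01  1.25911130e+00]
 [ 0.00000000e+00  0.00000000e+00  0.00000000e+00  1.00000000e+00]]
scene [[372.66716182   0.         257.90664067]
 [  0.         372.66716182 200.33318217]
 [  0.           0.           1.        ]] [[-5.46500562e-01  6.43047899e-01 -5.36494674e-01  1.24255851e+00]
 [ 8.37458649e-01  4.19340760e-01 -3.50451620e-01  3.35633171e-01]
 [-3.83093112e-04 -6.40814113e-01 -7.67695986e-01  9.63072036e-01]
 [ 0.00000000e+00  0.00000000e+00  0.00000000e+00  1.00000000e+00]]
```

View pics/top.png

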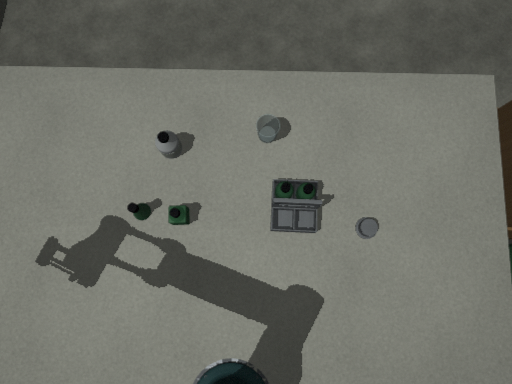

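View pics/scene.png

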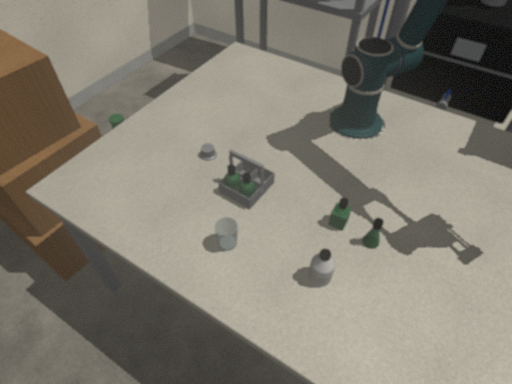

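The top view shows the flask (cap at about 132,208), the square bottle (cap 177,212), and the carrier at (297,206). The round bottles are in the carrier's far row and the near row is empty. In the scene view the flask is at (374,235) and the square bottle at (341,215). Next I'll measure positions.

```bash
python3 - <<'E'
from h import *
for n in("top","scene"):
    f=np.load(n+".npz"); im,d,K,T=[f[k] for k in("im","d","K","T")]
    P=cloud(K,T,d); hsv=cv2.cvtColor(im,cv2.COLOR_BGR2HSV); ok=(d>0)&(P[...,2]>.012)&(P[...,2]<.2)
    c,l,st,ce=cv2.connectedComponentsWithStats(ok.astype(np.uint8))
    print(n)
    for i in range(1,c):
        if 40<st[i,4]<5000:
            p=P[l==i]; print(st[i],"lo",p.min(0).round(3),"hi",p.max(0).round(3))
            top=p[p[:,2]>p[:,2].max()-.008]; print("   top pts",len(top),top.mean(0).round(4), "range c",((top.min(0)+top.max(0))/2).round(4))
    # caps: dark
    dk=((im.max(2)<38)&ok&(P[...,2]>.075)).astype(np.uint8)
    c,l,st,ce=cv2.connectedComponentsWithStats(dk)
    for i in range(1,c):
        if 15<st[i,4]<400:
            p=P[l==i]; print("cap",st[i],ce[i].round(1),np.median(p,0).round(4),p.max(0).round(3),p.min(0).round(3))
    # handle
    ex=(P[...,1]<-.02)&(P[...,1]>-.35)&(P[...,0]>.2)&(P[...,2]>.124)&(P[...,2]<.15)&ok
    p=P[ex]
    if len(p): 
        (cx,cy),(w,h),a=cv2.minAreaRect((p[:,:2]*1000).astype(np.float32)); print("handle",len(p),cx,cy,w,h,a,np.median(p,0))
    # green square body
    g=(hsv[...,0]>50)&(hsv[...,0]<90)&(hsv[...,1]>110)&ok
    for nm,lo,hi in(("sq",.045,.066),):
        c,l,st,ce=cv2.connectedComponentsWithStats(g.astype(np.uint8))
        for i in range(1,c):
            if st[i,4]>30:
                p=P[l==i]; q=p[p[:,2]<.068]; 
                print("green",st[i],p.min(0).round(3),p.max(0).round(3), cv2.minAreaRect((q[:,:2]*1000).astype(np.float32)) if len(q)>4 else '')
E
```

```text
top
[256 114  24  29 404] lo [ 0.73  -0.122  0.012] hi [ 0.798 -0.056  0.097]
   top pts 69 [ 0.7645 -0.0865  0.0915] range c [ 0.7637 -0.0885  0.0927]
[155 130  27  29 554] lo [0.681 0.167 0.012] hi [0.746 0.231 0.137]
   top pts 70 [0.7133 0.2007 0.1316] range c [0.7142 0.2002 0.1333]
[ 270  179   52   54 1410] lo [ 0.468 -0.235  0.012] hi [ 0.617 -0.102  0.149]
   top pts 175 [ 0.5421 -0.1674  0.1435] range c [ 0.5419 -0.1679  0.1447]
[127 203  23  17 275] lo [0.497 0.252 0.012] hi [0.543 0.295 0.114]
   top pts 63 [0.5208 0.2764 0.1097] range c [0.5203 0.2762 0.1105]
[168 205  21  20 394] lo [0.483 0.135 0.013] hi [0.534 0.187 0.117]
   top pts 68 [0.5087 0.1613 0.1132] range c [0.5086 0.1609 0.1136]
[357 218  21  19 273] lo [ 0.46  -0.406  0.012] hi [ 0.51  -0.355  0.043]
   top pts 190 [ 0.4844 -0.3821  0.0376] range c [ 0.4854 -0.3818  0.0388]
[199 362  62  22 659] lo [ 0.052 -0.08   0.012] hi [0.108 0.087 0.069]
   top pts 16 [0.0685 0.0031 0.066 ] range c [0.0683 0.0045 0.0656]
cap [158 132  11  11  94] [163.1 137. ] [0.7119 0.1975 0.1302] [0.726 0.211 0.137] [0.7   0.185 0.
[... 2957 characters left out ...]
0.549 0.298 0.111]
   top pts 59 [0.5228 0.2753 0.1076] range c [0.5208 0.2746 0.1073]
[308 249  27  37 736] lo [0.692 0.167 0.012] hi [0.749 0.232 0.133]
   top pts 96 [0.7159 0.199  0.1296] range c [0.7161 0.1988 0.1289]
cap [461   0   8   7  18] [464.8   2.5] [-0.8745  0.1424  0.1986] [-0.816  0.153  0.2  ] [-0.904  0.132  0.197]
cap [474   0  13  11  42] [479.6   4.5] [-0.8867  0.2029  0.1992] [-0.833  0.242  0.2  ] [-0.932  0.176  0.196]
cap [466   5   9   6  19] [469.4   7.2] [-0.8313  0.1728  0.1993] [-0.79   0.193  0.2  ] [-0.852  0.16   0.198]
handle 223 542.866943359375 -169.21170043945312 128.98497009277344 14.667163848876953 88.34748840332031 [ 0.54667733 -0.16374032  0.13898399]
```

Both views agree:

| Item | x (m) | y (m) | Other |
|---|---|---|---|
| Flask | 0.5205 | 0.2757 | |
| Square bottle | 0.510 | 0.160 | |
| Carrier | 0.5425 | -0.1685 | yaw about -0.029 |
| Empty cell (left) | 0.5035 | -0.136 | |
| Empty cell (right) | 0.5015 | -0.1985 | |

I'll grip both pieces by their caps, closing along y, starting with the flask.

```bash
python3 -m inch '[{"gripper":5.5,"translation":[3.34,-4.78,0],"turn":[0,0,0.058]},{"gripper":5.5,"translation":[3.34,-4.78,0],"turn":[0,0,0.058]},{"gripper":5.5,"translation":[3.34,-4.78,0],"turn":[0,0,0.058]},{"gripper":5.5,"translation":[3.34,-4.78,0],"turn":[0,0,0.058]},{"gripper":5.5,"translation":[3.34,-4.78,0],"turn":[0,0,0.058]}]' 20; python3 -m inch '[{"gripper":5.5,"translation":[3.34,-4.78,0],"turn":[0,0,0.058]},{"gripper":5.5,"translation":[3.34,-4.78,0],"turn":[0,0,0.058]},{"gripper":5.5,"translation":[0,0,0],"turn":[0,0,0]},{"gripper":5.5,"translation":[0,0,0],"turn":[0,0,0]}]'
cat > s.py <<'E'
from h import *
import sys
s=manip.observe(); M=rot(s["eef_rot"]); print("t",s["time"],"pos",s["eef_pos"].round(4),"yclose",np.arctan2(M[1,1],M[0,1]).round(4),"z",M[:,2].round(3),"F",s["contact_force"].round(2),"gap",round(s["finger_gap"],3),"grip",round(s["grip_force"],1),"j",s["joint_positions"].round(2))
if len(sys.argv)>1:
    K,T=cam("wrist"); im,d=manip.get_image("wrist"); np.savez("wrist",im=im,d=d,K=K,T=T); cv2.imwrite(f"pics/{sys.argv[1]}.png",im)
    P=cloud(K,T,d)
    for lo,hi in((.1,.12),(.124,.15)):
        ok=((d>0)&(P[...,2]>lo)&(P[...,2]<hi)).astype(np.uint8)
        c,l,st,_=cv2.connectedComponentsWithStats(ok)
        for i in range(1,c):
            if st[i,4]>150:
                p=P[l==i]; print((lo,hi),st[i],"med",np.median(p,0).round(4),"mid",((p.min(0)+p.max(0))/2).round(4),"ext",np.ptp(p,0).round(4))
E
python3 s.py w1
```

```text
time: 0.72
eef_pos: [0.4543, 0.3703, 0.2153]
eef_rot: [0.073, 0.997, -0.0, -0.0]
contact_force: [-0.1, 0.4, -0.5]
finger_gap: 0.625
grip_force: 0.0
time: 1.23
eef_pos: [0.5202, 0.2763, 0.2153]
eef_rot: [0.017, 1.0, 0.0, -0.001]
contact_force: [-0.6, -0.0, -0.2]
finger_gap: 0.628
grip_force: 0.0
t 1.225 pos [0.5202 0.2763 0.2153] yclose 1.5366 z [-0.001  0.    -1.   ] F [-0.6  -0.04 -0.17] gap 0.628 grip 0.0 j [ 0.45  0.1   1.79  0.    1.25 -1.09]
(0.1, 0.12) [137 163  28  27 556] med [0.5081 0.1627 0.1116] mid [0.5095 0.1607 0.107 ] ext [0.0257 0.0261 0.014 ]
(0.1, 0.12) [248 171  24  24 463] med [0.5202 0.2759 0.1077] mid [0.5211 0.2761 0.105 ] ext [0.0245 0.025  0.0098]
(0.1, 0.12) [192 321  30  17 265] med [0.7058 0.2064 0.1093] mid [0.7138 0.1995 0.11  ] ext [0.0291 0.0389 0.0198]
(0.124, 0.15) [191 330  25  22 440] med [0.7116 0.2004 0.1296] mid [0.7141 0.1997 0.1279] ext [0.0293 0.0293 0.0076]
```

View pics/w1.png

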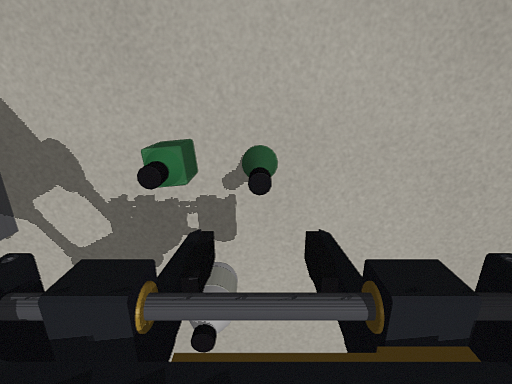

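The wrist view shows the flask cap at (260,181), in line between the fingers, and the square bottle cap at (152,174). Both confirm the measured positions, so I'll descend and grip.

```bash
python3 -m inch '[{"gripper":5.5,"translation":[0.05,0,-4.4],"turn":[0,0,0]},{"gripper":5.5,"translation":[0,0,-4.4],"turn":[0,0,0]},{"gripper":5.5,"translation":[0,0,-4.4],"turn":[0,0,0]},{"gripper":5.5,"translation":[0,0,0],"turn":[0,0,0]},{"gripper":2.3,"translation":[0,0,0],"turn":[0,0,0]}]' 20; python3 -m inch '[{"gripper":2.0,"translation":[0,0,0],"turn":[0,0,0]},{"gripper":2.0,"translation":[0,0,0],"turn":[0,0,0]},{"gripper":2.0,"translation":[0,0,0],"turn":[0,0,0]}]' 20; python3 s.py
```

```text
time: 1.9
eef_pos: [0.5214, 0.2779, 0.0852]
eef_rot: [0.016, 1.0, 0.0, 0.001]
contact_force: [-0.4, -0.5, 0.8]
finger_gap: 0.532
grip_force: 0.0
time: 2.28
eef_pos: [0.5223, 0.2766, 0.0856]
eef_rot: [0.016, 1.0, 0.0, 0.001]
contact_force: [-0.2, -1.7, 4.7]
finger_gap: 0.231
grip_force: 2.3
t 2.275 pos [0.5223 0.2766 0.0856] yclose 1.5381 z [ 0.003  0.001 -1.   ] F [-0.24 -1.66  4.73] gap 0.231 grip 2.3 j [ 0.45  0.22  1.91 -0.    1.01 -1.09]
```

```bash
python3 s.py w2; python3 - <<'E'
from h import *
im,d=manip.get_image("scene"); cv2.imwrite("pics/s2.png",cv2.resize(im[150:300,270:470],None,fx=4,fy=4))
cv2.imwrite("pics/c2.png",np.hstack([cv2.resize(im[170:290,300:460],(640,480)),]))
E
```

```text
t 2.275 pos [0.5223 0.2766 0.0856] yclose 1.5381 z [ 0.003  0.001 -1.   ] F [-0.24 -1.66  4.73] gap 0.231 grip 2.3 j [ 0.45  0.22  1.91 -0.    1.01 -1.09]
(0.1, 0.12) [  40  206   56   47 1912] med [0.5075 0.1639 0.1116] mid [0.5096 0.1608 0.1069] ext [0.026  0.0269 0.0139]
(0.1, 0.12) [ 217  218   86   51 1771] med [0.5157 0.2767 0.1082] mid [0.5216 0.2765 0.11  ] ext [0.0263 0.0477 0.0199]
(0.124, 0.15) [278 241  36  43 966] med [0.5138 0.2934 0.1366] mid [0.5219 0.2943 0.137 ] ext [0.0204 0.0166 0.026 ]
(0.124, 0.15) [206 242  36  42 966] med [0.5128 0.2597 0.1364] mid [0.5211 0.2584 0.137 ] ext [0.0213 0.016  0.0259]
```

View pics/c2.png

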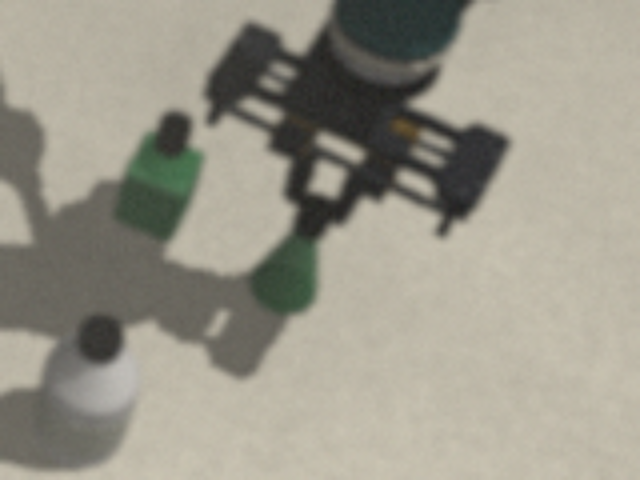

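View pics/w2.png

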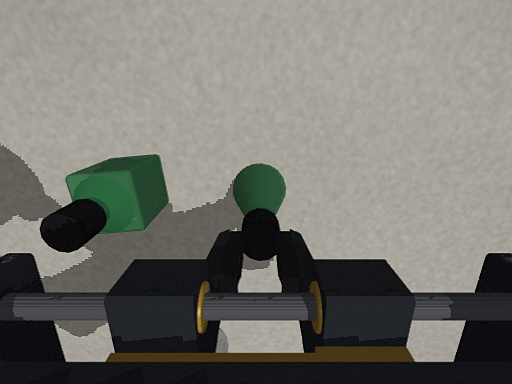

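Both views show the flask cap held between the pads (wrist 260,235), with the flask upright. The grip reads only 2 N, so I'll command a full close at 20 N.

```bash
python3 -m inch '[{"gripper":0,"translation":[0,0,0],"turn":[0,0,0]},{"gripper":0,"translation":[0,0,0],"turn":[0,0,0]}]' 20; python3 s.py; python3 -m inch '[{"gripper":0,"translation":[0,0,1],"turn":[0,0,0]},{"gripper":0,"translation":[0,0,0],"turn":[0,0,0]}]'; python3 s.py
```

```text
time: 2.62
eef_pos: [0.5238, 0.2767, 0.0874]
eef_rot: [0.016, 1.0, 0.001, 0.003]
contact_force: [-1.2, -4.0, 16.1]
finger_gap: 0.022
grip_force: 8.7
t 2.625 pos [0.5238 0.2767 0.0874] yclose 1.538 z [ 0.005  0.001 -1.   ] F [-1.16 -3.96 16.14] gap 0.022 grip 8.7 j [ 0.44  0.22  1.91 -0.    1.01 -1.09]
time: 2.88
eef_pos: [0.5216, 0.2767, 0.0947]
eef_rot: [0.017, 1.0, 0.0, 0.001]
contact_force: [0.5, -1.1, -0.3]
finger_gap: 0.004
grip_force: 0.0
t 2.875 pos [0.5216 0.2767 0.0947] yclose 1.5377 z [ 0.001  0.001 -1.   ] F [ 0.49 -1.14 -0.26] gap 0.004 grip 0.0 j [ 0.45  0.21  1.91  0.    1.02 -1.09]
```

```bash
python3 s.py w3; python3 - <<'E'
from h import *
K,T=cam("scene"); im,d=manip.get_image("scene"); np.savez("scene3",im=im,d=d,K=K,T=T)
w=cv2.imread("pics/w3.png"); a=cv2.resize(im[170:290,300:460],(400,300)); b=cv2.resize(w[130:330,140:380],(360,300))
cv2.imwrite("pics/m3.png",np.hstack([a,b]))
P=cloud(K,T,d)
p=P[(d>0)&(abs(P[...,0]-.522)<.06)&(abs(P[...,1]-.277)<.06)&(P[...,2]>.01)]
for z in np.arange(.01,.15,.01):
    q=p[abs(p[:,2]-z)<.005]
    if len(q): print(round(z,3),len(q),q.min(0)[:2].round(3),q.max(0)[:2].round(3))
E
```

```text
t 2.875 pos [0.5216 0.2767 0.0947] yclose 1.5377 z [ 0.001  0.001 -1.   ] F [ 0.49 -1.14 -0.26] gap 0.004 grip 0.0 j [ 0.45  0.21  1.91  0.    1.02 -1.09]
(0.1, 0.12) [  51  201   53   45 1705] med [0.5074 0.1638 0.1116] mid [0.5093 0.1608 0.1069] ext [0.0261 0.0266 0.0137]
(0.1, 0.12) [240 217  38  17 456] med [0.5134 0.2757 0.1081] mid [0.515  0.2753 0.11  ] ext [0.0089 0.0239 0.0199]
(0.124, 0.15) [ 227  233   66   39 1493] med [0.5126 0.2764 0.1385] mid [0.5192 0.2765 0.137 ] ext [0.0182 0.0317 0.026 ]
0.01 20 [0.521 0.256] [0.546 0.299]
0.02 48 [0.519 0.252] [0.545 0.298]
0.03 48 [0.52  0.255] [0.543 0.295]
0.04 32 [0.521 0.257] [0.54  0.293]
0.05 37 [0.521 0.259] [0.539 0.291]
0.06 32 [0.52  0.262] [0.538 0.288]
0.07 15 [0.522 0.264] [0.533 0.285]
0.08 15 [0.521 0.264] [0.531 0.287]
0.09 19 [0.521 0.262] [0.534 0.287]
0.1 18 [0.522 0.263] [0.536 0.286]
0.11 25 [0.521 0.262] [0.534 0.287]
0.12 16 [0.529 0.262] [0.532 0.289]
0.13 28 [0.527 0.261] [0.534 0.289]
0.14 29 [0.52 0.26] [0.533 0.291]
```

View pics/m3.png

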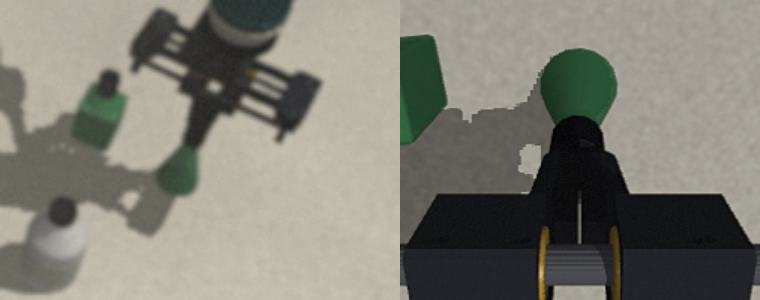

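The flask still stands upright and unmoved. The fingers slipped off upward and closed above the cap. I'll raise the arm and check where the fingertips really are relative to the reported TCP.

```bash
python3 -m inch '[{"gripper":0,"translation":[0,0,5],"turn":[0,0,0]},{"gripper":0,"translation":[0,0,3],"turn":[0,0,0]},{"gripper":0,"translation":[0,0,0],"turn":[0,0,0]}]' ; python3 s.py w4; python3 - <<'E'
from h import *
s=manip.observe()["eef_pos"]
for n in("scene","top","wrist"):
    K,T=cam(n); im,d=manip.get_image(n); P=cloud(K,T,d)
    if n=="wrist": cv2.imwrite("pics/w4.png",im); print("T_tool_cam",manip.calibration("wrist")["T_tool_cam"])
    p=P[(d>0)&(abs(P[...,0]-s[0])<.03)&(abs(P[...,1]-s[1])<.03)&(P[...,2]>.05)&(P[...,2]<.27)]
    print(n,s.round(4))
    for z in np.arange(.1,.26,.006):
        q=p[abs(p[:,2]-z)<.003]
        if len(q): print(round(z,3),len(q),q.min(0)[:2].round(3),q.max(0)[:2].round(3))
E
```

```text
time: 3.35
eef_pos: [0.5227, 0.2773, 0.1763]
eef_rot: [0.016, 1.0, 0.001, 0.002]
contact_force: [0.3, 0.4, -0.2]
finger_gap: 0.003
grip_force: 0.0
t 3.35 pos [0.5227 0.2773 0.1763] yclose 1.5381 z [ 0.004  0.002 -1.   ] F [ 0.26  0.37 -0.25] gap 0.003 grip 0.0 j [ 0.45  0.13  1.83  0.    1.17 -1.09]
(0.1, 0.12) [116 170  34  30 761] med [0.5081 0.163  0.1117] mid [0.5093 0.1609 0.1071] ext [0.0254 0.0258 0.0142]
(0.1, 0.12) [245 178  27  28 605] med [0.52   0.2759 0.1078] mid [0.5212 0.2759 0.105 ] ext [0.0252 0.0245 0.0095]
scene [0.5214 0.2767 0.1741]
0.1 13 [0.52  0.263] [0.535 0.288]
0.106 47 [0.509 0.262] [0.535 0.287]
0.112 10 [0.516 0.265] [0.535 0.282]
0.196 7 [0.527 0.267] [0.531 0.282]
0.202 12 [0.528 0.261] [0.535 0.287]
0.208 21 [0.528 0.262] [0.533 0.288]
0.214 15 [0.529 0.262] [0.533 0.29 ]
0.22 27 [0.518 0.26 ] [0.534 0.29 ]
0.226 16 [0.521 0.261] [0.534 0.291]
0.232 24 [0.528 0.259] [0.536 0.292]
0.238 26 [0.522 0.258] [0.532 0.29 ]
0.244 20 [0.516 0.267] [0.533 0.292]
0.25 2 [0.53  0.266] [0.531 0.267]
0.256 1 [0.513 0.268] [0.513 0.268]
top [0.5214 0.2767 0.1741]
0.
[... 236 characters left out ...]
16947672e-01  9.48442977e-01 -1.68817092e-01]
 [ 0.00000000e+00  0.00000000e+00  0.00000000e+00  1.00000000e+00]]
wrist [0.5214 0.2767 0.1741]
0.1 42 [0.509 0.264] [0.518 0.288]
0.106 575 [0.508 0.263] [0.534 0.288]
0.112 25 [0.509 0.265] [0.533 0.287]
0.19 1 [0.512 0.283] [0.512 0.283]
0.196 144 [0.509 0.263] [0.512 0.288]
0.202 239 [0.509 0.262] [0.513 0.29 ]
0.208 278 [0.509 0.261] [0.512 0.29 ]
0.214 419 [0.509 0.261] [0.526 0.291]
0.22 390 [0.509 0.26 ] [0.519 0.292]
0.226 348 [0.509 0.26 ] [0.512 0.292]
0.232 309 [0.509 0.265] [0.512 0.287]
0.238 814 [0.509 0.266] [0.52  0.286]
0.244 92 [0.509 0.267] [0.531 0.285]
0.25 53 [0.509 0.268] [0.532 0.284]
0.256 71 [0.519 0.268] [0.532 0.283]
```

The fingertips measure about 20 mm above the reported TCP: tips at about 0.194 when eef z = 0.174. From here on I'll use tip = eef_z + 0.020, so the flask grip needs eef z of about 0.063.

```bash
python3 -m inch '[{"gripper":5.5,"translation":[-0.05,-0.05,0],"turn":[0,0,0]},{"gripper":5.5,"translation":[0,0,0],"turn":[0,0,0]},{"gripper":5.5,"translation":[0,0,-2],"turn":[0,0,0]},{"gripper":5.5,"translation":[0,0,-3],"turn":[0,0,0]},{"gripper":5.5,"translation":[0,0,-3],"turn":[0,0,0]}]' 20; python3 -m inch '[{"gripper":5.5,"translation":[0,0,-3.1],"turn":[0,0,0]},{"gripper":5.5,"translation":[0,0,0],"turn":[0,0,0]},{"gripper":0,"translation":[0,0,0],"turn":[0,0,0]},{"gripper":0,"translation":[0,0,0],"turn":[0,0,0]},{"gripper":0,"translation":[0,0,0],"turn":[0,0,0]}]' 20; python3 s.py;  python3 -m inch '[{"gripper":0,"translation":[0,0,0],"turn":[0,0,0]},{"gripper":0,"translation":[0,0,0],"turn":[0,0,0]}]'
```

```text
time: 4.18
eef_pos: [0.52, 0.2757, 0.0916]
eef_rot: [0.016, 1.0, -0.0, -0.0]
contact_force: [-0.1, 0.1, -0.5]
finger_gap: 0.551
grip_force: 0.0
time: 4.8
eef_pos: [0.5216, 0.2764, 0.0642]
eef_rot: [0.016, 1.0, 0.001, 0.001]
contact_force: [-0.1, -0.8, -0.2]
finger_gap: 0.307
grip_force: 0.0
t 4.8 pos [0.5216 0.2764 0.0642] yclose 1.538 z [ 0.002  0.001 -1.   ] F [-0.09 -0.84 -0.23] gap 0.307 grip 0.0 j [ 0.45  0.24  1.93  0.    0.97 -1.09]
time: 5.05
eef_pos: [0.5215, 0.2764, 0.0642]
eef_rot: [0.016, 1.0, 0.0, 0.001]
contact_force: [-0.9, -0.3, 6.0]
finger_gap: 0.287
grip_force: 20.0
```

```bash
python3 -m inch '[{"gripper":0,"translation":[0,0,2],"turn":[0,0,0]},{"gripper":0,"translation":[0,0,4],"turn":[0,0,0]},{"gripper":0,"translation":[0,0,5],"turn":[0,0,0]},{"gripper":0,"translation":[0,0,5],"turn":[0,0,0]},{"gripper":0,"translation":[0,0,0],"turn":[0,0,0]}]' 25; python3 s.py w5;python3 - <<'E'
from h import *
s=manip.observe()["eef_pos"]
K,T=cam("scene"); im,d=manip.get_image("scene"); P=cloud(K,T,d); cv2.imwrite("pics/s5.png",im)
p=P[(d>0)&(abs(P[...,0]-s[0])<.04)&(abs(P[...,1]-s[1])<.04)&(P[...,2]>.05)&(P[...,2]<.3)]
for z in np.arange(.1,.28,.01):
        q=p[abs(p[:,2]-z)<.005]
        if len(q): print(round(z,3),len(q),q.min(0)[:2].round(3),q.max(0)[:2].round(3))
E
```

```text
time: 5.68
eef_pos: [0.5236, 0.2775, 0.2295]
eef_rot: [0.016, 1.0, 0.002, 0.005]
contact_force: [0.8, 0.1, -1.2]
finger_gap: 0.286
grip_force: 25.0
t 5.675 pos [0.5236 0.2775 0.2295] yclose 1.5381 z [ 0.01   0.005 -1.   ] F [ 0.76  0.12 -1.22] gap 0.286 grip 25.0 j [ 0.45  0.09  1.78  0.    1.26 -1.09]
(0.1, 0.12) [140 157  27  25 511] med [0.5082 0.1626 0.1118] mid [0.5093 0.1608 0.1071] ext [0.0252 0.0254 0.0141]
0.16 15 [0.532 0.253] [0.546 0.298]
0.17 55 [0.52 0.25] [0.548 0.301]
0.18 67 [0.52  0.254] [0.547 0.3  ]
0.19 59 [0.522 0.257] [0.544 0.296]
0.2 53 [0.519 0.256] [0.541 0.293]
0.21 39 [0.522 0.26 ] [0.538 0.291]
0.22 41 [0.515 0.261] [0.537 0.288]
0.23 30 [0.521 0.264] [0.534 0.285]
0.24 20 [0.525 0.267] [0.533 0.286]
0.25 45 [0.524 0.252] [0.534 0.298]
0.26 61 [0.523 0.248] [0.536 0.301]
0.27 113 [0.51  0.249] [0.535 0.302]
```

Flask held, foot at about 0.16 m. I'll carry it over to the right-hand cell.

```bash
python3 -m inch '[{"gripper":0,"translation":[-0.2,-3,0],"turn":[0,0,0]},{"gripper":0,"translation":[-0.2,-5,0],"turn":[0,0,0]},{"gripper":0,"translation":[-0.2,-5,0],"turn":[0,0,0]},{"gripper":0,"translation":[-0.2,-5,0],"turn":[0,0,0]},{"gripper":0,"translation":[-0.2,-5,0],"turn":[0,0,0]}]'; python3 -m inch '[{"gripper":0,"translation":[-0.2,-5,0],"turn":[0,0,0]},{"gripper":0,"translation":[-0.2,-5,0],"turn":[0,0,0]},{"gripper":0,"translation":[-0.2,-5,0],"turn":[0,0,0]},{"gripper":0,"translation":[-0.2,-5,0],"turn":[0,0,0]},{"gripper":0,"translation":[-0.2,-4.5,0],"turn":[0,0,0]}]';  python3 -m inch '[{"gripper":0,"translation":[0,0,0],"turn":[0,0,0]},{"gripper":0,"translation":[0,0,0],"turn":[0,0,0]},{"gripper":0,"translation":[0,0,0],"turn":[0,0,0]}]'; python3 s.py w6
```

```text
time: 6.4
eef_pos: [0.5084, 0.0444, 0.22]
eef_rot: [0.016, 1.0, -0.0, -0.002]
contact_force: [1.3, 0.3, -2.0]
finger_gap: 0.287
grip_force: 25.0
time: 7.02
eef_pos: [0.4985, -0.2, 0.22]
eef_rot: [0.017, 1.0, 0.001, -0.002]
contact_force: [0.3, 0.9, -1.4]
finger_gap: 0.288
grip_force: 25.0
time: 7.4
eef_pos: [0.5001, -0.1977, 0.2218]
eef_rot: [0.016, 1.0, 0.001, -0.001]
contact_force: [0.6, 0.2, -1.3]
finger_gap: 0.285
grip_force: 25.0
t 7.4 pos [ 0.5001 -0.1977  0.2218] yclose 1.5393 z [-0.002  0.001 -1.   ] F [ 0.59  0.18 -1.33] gap 0.285 grip 25.0 j [-0.42  0.    1.89  0.    1.25 -1.96]
(0.1, 0.12) [307 235  17  23 202] med [ 0.5763 -0.1345  0.1153] mid [ 0.5819 -0.1354  0.1089] ext [0.0216 0.0169 0.0178]
(0.124, 0.15) [226 216  17  19 185] med [ 0.5365 -0.2261  0.1409] mid [ 0.5397 -0.2254  0.1336] ext [0.0129 0.0167 0.019 ]
(0.124, 0.15) [ 277  216   76   19 1124] med [ 0.5391 -0.1396  0.1411] mid [ 0.543  -0.143   0.1337] ext [0.0139 0.077  0.0193]
```

View pics/w6.png

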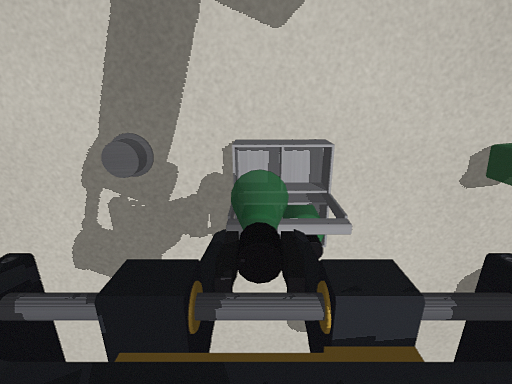

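The flask hangs above the front right cell, with the cell edges at about (237,145) to (280,185) and the bar at row 225. It's within about 1.5 mm of target, so I'll nudge it across and lower.

```bash
python3 -m inch '[{"gripper":0,"translation":[0.15,-0.08,-3],"turn":[0,0,0]},{"gripper":0,"translation":[0,0,-4],"turn":[0,0,0]},{"gripper":0,"translation":[0,0,-2.5],"turn":[0,0,0]},{"gripper":0,"translation":[0,0,0],"turn":[0,0,0]},{"gripper":0,"translation":[0,0,0],"turn":[0,0,0]}]'; python3 -m inch '[{"gripper":0,"translation":[0,0,-1.5],"turn":[0,0,0]},{"gripper":0,"translation":[0,0,-1.5],"turn":[0,0,0]},{"gripper":0,"translation":[0,0,-1.5],"turn":[0,0,0]},{"gripper":0,"translation":[0,0,-0.7],"turn":[0,0,0]},{"gripper":0,"translation":[0,0,0],"turn":[0,0,0]}]'; python3 s.py
```

```text
time: 8.07
eef_pos: [0.503, -0.1996, 0.129]
eef_rot: [0.016, 1.0, -0.0, 0.001]
contact_force: [-0.9, 1.0, -0.3]
finger_gap: 0.288
grip_force: 25.0
time: 8.7
eef_pos: [0.5013, -0.1996, 0.0747]
eef_rot: [0.016, 1.0, 0.0, -0.001]
contact_force: [0.5, -0.2, -1.0]
finger_gap: 0.285
grip_force: 25.0
t 8.7 pos [ 0.5013 -0.1996  0.0747] yclose 1.5379 z [-0.002  0.001 -1.   ] F [ 0.51 -0.2  -1.02] gap 0.285 grip 25.0 j [-0.43  0.14  2.03 -0.    0.97 -1.96]
```

Still hanging freely. I'll go down to contact, then open the fingers slightly and withdraw.

```bash
python3 -m inch '[{"gripper":0,"translation":[0,0.05,-0.3],"turn":[0,0,0]},{"gripper":0,"translation":[0,0,-0.2],"turn":[0,0,0]},{"gripper":0,"translation":[0,0,-0.1],"turn":[0,0,0]},{"gripper":0,"translation":[0,0,0],"turn":[0,0,0]}]'; python3 s.py
```

```text
time: 9.2
eef_pos: [0.5021, -0.1994, 0.0699]
eef_rot: [0.016, 1.0, -0.0, 0.0]
contact_force: [-0.1, -0.7, -1.2]
finger_gap: 0.287
grip_force: 25.0
t 9.2 pos [ 0.5021 -0.1994  0.0699] yclose 1.538 z [ 0. -0. -1.] F [-0.11 -0.65 -1.16] gap 0.287 grip 25.0 j [-0.42  0.15  2.03 -0.    0.96 -1.96]
```

```bash
python3 -m inch '[{"gripper":0,"translation":[0,0,-0.2],"turn":[0,0,0]},{"gripper":0,"translation":[0,0,0],"turn":[0,0,0]},{"gripper":4.0,"translation":[0,0,0],"turn":[0,0,0]},{"gripper":4.0,"translation":[0,0,0],"turn":[0,0,0]},{"gripper":4.0,"translation":[0,0,0],"turn":[0,0,0]}]'; python3 s.py; python3 -m inch '[{"gripper":4.0,"translation":[0,0,2],"turn":[0,0,0]},{"gripper":4.0,"translation":[0,0,4],"turn":[0,0,0]},{"gripper":4.0,"translation":[0,0,5],"turn":[0,0,0]},{"gripper":4.0,"translation":[0,0,3],"turn":[0,0,0]},{"gripper":4.0,"translation":[0,0,0],"turn":[0,0,0]}]'; python3 s.py w7
```

```text
time: 9.82
eef_pos: [0.502, -0.1993, 0.0677]
eef_rot: [0.016, 1.0, 0.0, -0.0]
contact_force: [-0.9, -1.3, 1.6]
finger_gap: 0.456
grip_force: 0.0
t 9.825 pos [ 0.502  -0.1993  0.0677] yclose 1.538 z [-0.  0. -1.] F [-0.87 -1.32  1.61] gap 0.456 grip 0.0 j [-0.42  0.15  2.03  0.    0.96 -1.96]
time: 10.45
eef_pos: [0.5041, -0.2002, 0.2111]
eef_rot: [0.016, 1.0, -0.001, 0.003]
contact_force: [-0.2, -0.1, -0.8]
finger_gap: 0.455
grip_force: 0.0
t 10.45 pos [ 0.5041 -0.2002  0.2111] yclose 1.5381 z [ 0.006 -0.003 -1.   ] F [-0.16 -0.09 -0.77] gap 0.455 grip 0.0 j [-0.42  0.01  1.9   0.    1.23 -1.96]
(0.1, 0.12) [248 168  25  27 510] med [ 0.5006 -0.1999  0.1117] mid [ 0.5021 -0.2002  0.107 ] ext [0.0254 0.0254 0.0138]
(0.1, 0.12) [250 235  23  27 495] med [ 0.5774 -0.2013  0.1155] mid [ 0.5813 -0.2014  0.1087] ext [0.0267 0.0253 0.0175]
(0.124, 0.15) [ 228  215  131   21 2130] med [ 0.5385 -0.1731  0.141 ] mid [ 0.5419 -0.1694  0.1338] ext [0.0151 0.1284 0.0195]
```

The flask stands in its cell with its cap top at 0.112 m. Now for the square bottle.

```bash
python3 -m inch '[{"gripper":5.5,"translation":[0.1,3,0],"turn":[0,0,0]},{"gripper":5.5,"translation":[0.1,5.5,0],"turn":[0,0,0]},{"gripper":5.5,"translation":[0.1,5.5,0],"turn":[0,0,0]},{"gripper":5.5,"translation":[0.1,5.5,0],"turn":[0,0,0]},{"gripper":5.5,"translation":[0.1,5.5,0],"turn":[0,0,0]}]'; python3 -m inch '[{"gripper":5.5,"translation":[0.1,5.5,0],"turn":[0,0,0]},{"gripper":5.5,"translation":[0.15,5.5,0],"turn":[0,0,0]},{"gripper":5.5,"translation":[0,0,0],"turn":[0,0,0]},{"gripper":5.5,"translation":[0,0,0],"turn":[0,0,0]}]'; python3 s.py w8; python3 - <<'E'
from h import *
f=np.load("wrist.npz"); P=cloud(f["K"],f["T"],f["d"]); hsv=cv2.cvtColor(f["im"],cv2.COLOR_BGR2HSV)
g=(hsv[...,0]>45)&(hsv[...,0]<95)&(hsv[...,1]>100)&(P[...,2]>.01)&(P[...,2]<.09)&(abs(P[...,0]-.51)<.05)&(abs(P[...,1]-.16)<.05)
for lo,hi in((.01,.062),(.01,.09)):
    p=P[g&(P[...,2]>lo)&(P[...,2]<hi)]; print(len(p),cv2.minAreaRect((p[:,:2]*1000).astype(np.float32)))
p=P[g&(P[...,2]<.055)]; print(np.polyfit(p[:,1],p[:,0],1), p.min(0),p.max(0))
E
```

```text
time: 11.12
eef_pos: [0.5054, 0.0522, 0.2053]
eef_rot: [0.017, 1.0, -0.0, -0.002]
contact_force: [1.7, -0.0, 0.2]
finger_gap: 0.624
grip_force: 0.0
time: 11.62
eef_pos: [0.5084, 0.1601, 0.2058]
eef_rot: [0.016, 1.0, -0.001, -0.002]
contact_force: [0.8, -0.3, -0.7]
finger_gap: 0.623
grip_force: 0.0
t 11.625 pos [0.5084 0.1601 0.2058] yclose 1.5391 z [-0.003 -0.002 -1.   ] F [ 0.8  -0.29 -0.66] gap 0.623 grip 0.0 j [ 0.26  0.    1.92 -0.    1.23 -1.28]
(0.1, 0.12) [248 173  26  27 525] med [0.5079 0.1604 0.1117] mid [0.5095 0.1605 0.1069] ext [0.0256 0.0258 0.0138]
(0.1, 0.12) [  3 215  23  22 276] med [ 0.5439 -0.1049  0.1111] mid [ 0.5443 -0.1051  0.11  ] ext [0.017  0.0046 0.0199]
(0.1, 0.12) [280 323  31  26 464] med [0.7025 0.1975 0.1062] mid [0.7097 0.1992 0.11  ] ext [0.0296 0.039  0.0199]
(0.124, 0.15) [286 342  25  11 214] med [0.705  0.1991 0.129 ] mid [0.7055 0.1994 0.1276] ext [0.0121 0.029  0.0072]
245 ((485.11578369140625, 157.55825805664062), (5.30601167678833, 47.0699462890625), 9.52707290649414)
1332 ((508.83941650390625, 159.78106689453125), (49.236900329589844, 48.20529556274414), 3.1731274127960205)
[-0.05950065  0.49408766] [0.48316988 0.13605644 0.0119556 ] [0.48689855 0.18120261 0.05488191]
```

The bottle's yaw is about +0.06 rad. I'll grip it and turn it by -0.09 rad in transit to match the carrier.

```bash
python3 -m inch '[{"gripper":5.5,"translation":[0.1,0.04,-4],"turn":[0,0,0]},{"gripper":5.5,"translation":[0,0,-4],"turn":[0,0,0]},{"gripper":5.5,"translation":[0,0,-4],"turn":[0,0,0]},{"gripper":5.5,"translation":[0,0,-1.8],"turn":[0,0,0]},{"gripper":5.5,"translation":[0,0,0],"turn":[0,0,0]}]' 25; python3 -m inch '[{"gripper":0,"translation":[0,0,0],"turn":[0,0,0]},{"gripper":0,"translation":[0,0,0],"turn":[0,0,0]},{"gripper":0,"translation":[0,0,0],"turn":[0,0,0]},{"gripper":0,"translation":[0,0,0],"turn":[0,0,0]},{"gripper":0,"translation":[0,0,0],"turn":[0,0,0]}]' 25; python3 s.py
```

```text
time: 12.3
eef_pos: [0.5095, 0.1597, 0.0685]
eef_rot: [0.017, 1.0, -0.001, -0.002]
contact_force: [0.1, -0.6, 0.9]
finger_gap: 0.624
grip_force: 0.0
time: 12.92
eef_pos: [0.5115, 0.1612, 0.0709]
eef_rot: [0.016, 1.0, 0.0, 0.001]
contact_force: [-0.8, -0.5, 6.7]
finger_gap: 0.285
grip_force: 25.0
t 12.925 pos [0.5115 0.1612 0.0709] yclose 1.5382 z [ 0.002  0.    -1.   ] F [-0.85 -0.53  6.66] gap 0.285 grip 25.0 j [ 0.26  0.14  2.04 -0.    0.96 -1.28]
```

```bash
python3 -m inch '[{"gripper":0,"translation":[0,0,2],"turn":[0,0,0]},{"gripper":0,"translation":[0,0,4],"turn":[0,0,0]},{"gripper":0,"translation":[0,0,5],"turn":[0,0,0]},{"gripper":0,"translation":[0,-2,4],"turn":[0,0,-0.015]},{"gripper":0,"translation":[-0.1,-5,0],"turn":[0,0,-0.015]}]'; python3 -m inch '[{"gripper":0,"translation":[-0.2,-5,0],"turn":[0,0,-0.015]},{"gripper":0,"translation":[-0.2,-5,0],"turn":[0,0,-0.015]},{"gripper":0,"translation":[-0.2,-5,0],"turn":[0,0,-0.015]},{"gripper":0,"translation":[-0.05,-5,0],"turn":[0,0,-0.015]},{"gripper":0,"translation":[0,-2.7,0],"turn":[0,0,0]}]';  python3 -m inch '[{"gripper":0,"translation":[0,0,0],"turn":[0,0,0]},{"gripper":0,"translation":[0,0,0],"turn":[0,0,0]},{"gripper":0,"translation":[0,0,0],"turn":[0,0,0]}]'; python3 s.py w9
```

```text
time: 13.55
eef_pos: [0.5122, 0.0921, 0.224]
eef_rot: [0.03, 1.0, 0.001, 0.004]
contact_force: [-0.5, -0.7, -1.4]
finger_gap: 0.287
grip_force: 25.0
time: 14.18
eef_pos: [0.5023, -0.1379, 0.2191]
eef_rot: [0.062, 0.998, 0.0, -0.001]
contact_force: [0.5, -0.6, -0.8]
finger_gap: 0.289
grip_force: 25.0
time: 14.55
eef_pos: [0.503, -0.1347, 0.2196]
eef_rot: [0.061, 0.998, 0.0, -0.0]
contact_force: [-0.1, -0.4, -1.2]
finger_gap: 0.286
grip_force: 25.0
t 14.55 pos [ 0.503  -0.1347  0.2196] yclose 1.4494 z [-0.     0.001 -1.   ] F [-0.12 -0.44 -1.2 ] gap 0.286 grip 25.0 j [-0.31 -0.03  1.93  0.    1.25 -1.76]
(0.1, 0.12) [188 175  26  25 492] med [ 0.5005 -0.1987  0.1117] mid [ 0.5018 -0.1999  0.107 ] ext [0.0249 0.0254 0.0132]
(0.124, 0.15) [168 221  58  21 830] med [ 0.5371 -0.2066  0.141 ] mid [ 0.5411 -0.2037  0.1342] ext [0.0133 0.0589 0.0197]
```

View pics/w9.png

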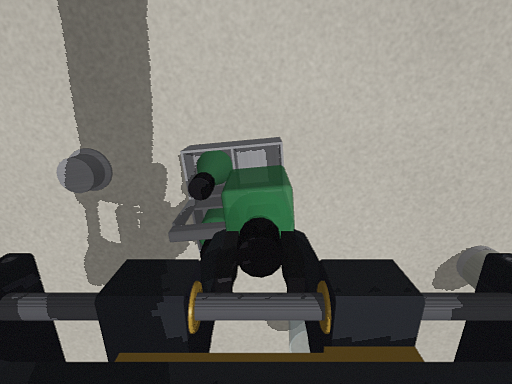

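```bash
python3 - <<'E'
from h import *
f=np.load("wrist.npz"); P=cloud(f["K"],f["T"],f["d"]); hsv=cv2.cvtColor(f["im"],cv2.COLOR_BGR2HSV)
g=(hsv[...,0]>45)&(hsv[...,0]<95)&(hsv[...,1]>100)&(abs(P[...,0]-.5)<.05)&(abs(P[...,1]+.135)<.045)
q=P[g]; print(q[:,2].min(),q[:,2].max())
p=P[g&(P[...,2]>.155)&(P[...,2]<.205)]; print(len(p),p.min(0),p.max(0),np.polyfit(p[:,1],p[:,0],1),np.ptp(p[:,1]))
a=P[g&(P[...,2]>.15)]; print(cv2.minAreaRect((a[:,:2]*1000).astype(np.float32)))
w=P[(P[...,2]>.04)&(P[...,2]<.06)&(P[...,0]<.48)&(P[...,0]>.45)&(abs(P[...,1]+.168)<.06)]; print(len(w),np.polyfit(w[:,1],w[:,0],1),w.min(0),w.max(0))
E
```

```text
0.00863770211580156 0.34409034689758744
931 [ 0.47502532 -0.15821065  0.15512663] [ 0.47782832 -0.11141515  0.20499921] [0.02961321 0.48012181] 0.04679550202690738
((490.1607971191406, -143.5068359375), (70.81407928466797, 39.07780838012695), 78.1662826538086)
352 [0.02966624 0.47603349] [ 0.46806394 -0.22792662  0.04006517] [ 0.47976856 -0.10807053  0.05205797]
```

The bottle is square to the carrier, with both slopes at 0.030, and it sits above the front left cell at (255,165). I'll nudge it across and lower.

```bash
python3 -m inch '[{"gripper":0,"translation":[0.1,-0.12,-3],"turn":[0,0,0]},{"gripper":0,"translation":[0,0,-4],"turn":[0,0,0]},{"gripper":0,"translation":[0,0,-2],"turn":[0,0,0]},{"gripper":0,"translation":[0,0,0],"turn":[0,0,0]},{"gripper":0,"translation":[0,0,0],"turn":[0,0,0]}]'; python3 -m inch '[{"gripper":0,"translation":[0,0,-1.5],"turn":[0,0,0]},{"gripper":0,"translation":[0,0,-1.5],"turn":[0,0,0]},{"gripper":0,"translation":[0,0,-1.5],"turn":[0,0,0]},{"gripper":0,"translation":[0,0,-0.5],"turn":[0,0,0]},{"gripper":0,"translation":[0,0,0],"turn":[0,0,0]}]'; python3 s.py
```

```text
time: 15.22
eef_pos: [0.5049, -0.1369, 0.1309]
eef_rot: [0.061, 0.998, -0.0, 0.001]
contact_force: [0.4, 0.0, -0.8]
finger_gap: 0.283
grip_force: 25.0
time: 15.85
eef_pos: [0.5035, -0.137, 0.079]
eef_rot: [0.061, 0.998, 0.0, -0.001]
contact_force: [0.1, -0.9, -1.5]
finger_gap: 0.289
grip_force: 25.0
t 15.85 pos [ 0.5035 -0.137   0.079 ] yclose 1.4479 z [-0.002  0.    -1.   ] F [ 0.09 -0.89 -1.5 ] gap 0.289 grip 25.0 j [-0.31  0.11  2.06 -0.    0.98 -1.76]
```

```bash
python3 -m inch '[{"gripper":0,"translation":[0,0,-0.2],"turn":[0,0,0]},{"gripper":0,"translation":[0,0,-0.2],"turn":[0,0,0]},{"gripper":0,"translation":[0,0,-0.2],"turn":[0,0,0]},{"gripper":0,"translation":[0,0,0],"turn":[0,0,0]}]'; python3 s.py
```

```text
time: 16.35
eef_pos: [0.5049, -0.1375, 0.075]
eef_rot: [0.061, 0.998, -0.0, 0.001]
contact_force: [-1.2, -0.7, 4.5]
finger_gap: 0.287
grip_force: 25.0
t 16.35 pos [ 0.5049 -0.1375  0.075 ] yclose 1.4481 z [ 0.002 -0.001 -1.   ] F [-1.25 -0.68  4.53] gap 0.287 grip 25.0 j [-0.31  0.11  2.06 -0.    0.97 -1.76]
```

On the floor (4.5 N). I'll release, rise, and turn towards the handle.

```bash
python3 -m inch '[{"gripper":4.0,"translation":[0,0,0],"turn":[0,0,0]},{"gripper":4.0,"translation":[0,0,0],"turn":[0,0,0]},{"gripper":4.0,"translation":[0,0,0],"turn":[0,0,0]},{"gripper":4.0,"translation":[0,0,2],"turn":[0,0,0]},{"gripper":4.0,"translation":[0,0,4],"turn":[0,0,0]}]'; python3 -m inch '[{"gripper":4.0,"translation":[0,0,5],"turn":[0,0,0]},{"gripper":4.0,"translation":[0,0,3],"turn":[0,0,0]},{"gripper":4.0,"translation":[0.9,-0.8,0],"turn":[0,0,-0.185]},{"gripper":4.0,"translation":[0.9,-0.8,0],"turn":[0,0,-0.185]},{"gripper":4.0,"translation":[0.9,-0.8,0],"turn":[0,0,-0.185]}]'; python3 -m inch '[{"gripper":4.0,"translation":[0.9,-0.8,0],"turn":[0,0,-0.185]},{"gripper":4.0,"translation":[0,0,0],"turn":[0,0,-0.185]},{"gripper":4.0,"translation":[0,0,0],"turn":[0,0,-0.185]},{"gripper":4.0,"translation":[0,0,0],"turn":[0,0,-0.185]},{"gripper":4.0,"translation":[0,0,0],"turn":[0,0,-0.182]}]'; python3 -m inch '[{"gripper":4.0,"translation":[0,0,0],"turn":[0,0,0]},{"gripper":4.0,"translation":[0,0,0],"turn":[0,0,0]}]'; python3 s.py w10; python3 - <<'E'
from h import *
for n in("wrist","top"):
    if n=="wrist": f=np.load("wrist.npz"); im,d,K,T=[f[k] for k in("im","d","K","T")]
    else: K,T=cam(n); im,d=manip.get_image(n); cv2.imwrite("pics/t10.png",im)
    P=cloud(K,T,d); p=P[(d>0)&(abs(P[...,0]-.542)<.05)&(abs(P[...,1]+.169)<.08)&(P[...,2]>.126)&(P[...,2]<.148)]
    if len(p)>20: print(n,len(p),cv2.minAreaRect((p[:,:2]*1000).astype(np.float32)),p[:,2].max())
E
```

```text
time: 16.98
eef_pos: [0.502, -0.1365, 0.1321]
eef_rot: [0.061, 0.998, 0.001, -0.003]
contact_force: [0.3, -0.1, -0.1]
finger_gap: 0.457
grip_force: 0.0
time: 17.6
eef_pos: [0.5313, -0.1613, 0.2137]
eef_rot: [0.335, 0.942, 0.0, 0.0]
contact_force: [0.1, 0.3, -0.5]
finger_gap: 0.454
grip_force: 0.0
time: 18.23
eef_pos: [0.5399, -0.1691, 0.2134]
eef_rot: [0.719, 0.695, -0.0, -0.0]
contact_force: [-0.3, 0.4, -0.2]
finger_gap: 0.452
grip_force: 0.0
time: 18.48
eef_pos: [0.54, -0.1691, 0.2136]
eef_rot: [0.716, 0.698, -0.0, -0.0]
contact_force: [-0.2, 0.1, 0.3]
finger_gap: 0.453
grip_force: 0.0
t 18.475 pos [ 0.54   -0.1691  0.2136] yclose -0.0259 z [-0.  0. -1.] F [-0.18  0.06  0.28] gap 0.453 grip 0.0 j [-0.35  0.06  1.84 -0.    1.24 -0.32]
(0.1, 0.12) [289 141  27  28 573] med [ 0.5837 -0.1382  0.1158] mid [ 0.5842 -0.1396  0.1092] ext [0.0249 0.0255 0.0178]
(0.1, 0.12) [209 142  27  27 561] med [ 0.5037 -0.1368  0.1159] mid [ 0.5032 -0.1378  0.1088] ext [0.0251 0.0251 0.0175]
(0.1, 0.12) [286 197  25  27 525] med [ 0.5809 -0.1987  0.1158] mid [ 0.5815 -0.2009  0.1089] ext [0.0249 0.0252 0.0176]
(0.1, 0.12) [214 198  24  25 479] med [ 0.5033 -0.1978  0.1118] mid [ 0.5029 -0.1995  0.1072] ext [0.0249 0.0249 0.0133]
(0.124, 0.15) [ 254  122   17  131 1701] med [ 0.5431 -0.161   0.1418] mid [ 0.5437 -0.1689  0.1341] ext [0.0165 0.1281 0.0196]
wrist 1692 ((543.1738891601562, -168.892333984375), (127.91441345214844, 11.816264152526855), 88.32647705078125) 0.14392512903957036
top 35 ((542.7796630859375, -143.01791381835938), (11.277231216430664, 18.6916561126709), 1.950393557548523) 0.14618039471771094
```

View pics/w10.png

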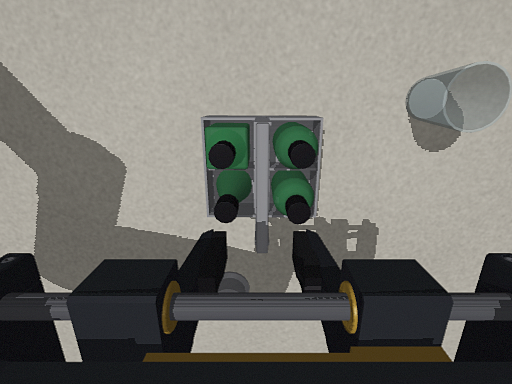

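All four pieces stand upright in their cells, with caps at (222,155), (302,154), (226,208) and (297,208). The bar runs along column 262. I'll descend with tips just above cap height and grip the bar.

```bash
python3 -m inch '[{"gripper":3.0,"translation":[0.3,0,-4],"turn":[0,0,0]},{"gripper":3.0,"translation":[0,0,-2],"turn":[0,0,0]},{"gripper":3.0,"translation":[0,0,-2],"turn":[0,0,0]},{"gripper":3.0,"translation":[0,0,-2],"turn":[0,0,0]},{"gripper":3.0,"translation":[0,0,-1.7],"turn":[0,0,0]}]'; python3 -m inch '[{"gripper":3.0,"translation":[0,0,0],"turn":[0,0,0]},{"gripper":3.0,"translation":[0,0,0],"turn":[0,0,0]}]'; python3 s.py
```

```text
time: 19.2
eef_pos: [0.5431, -0.1692, 0.0957]
eef_rot: [0.717, 0.697, -0.0, -0.0]
contact_force: [-0.5, -0.4, 0.6]
finger_gap: 0.346
grip_force: 0.0
time: 19.45
eef_pos: [0.5436, -0.1693, 0.0973]
eef_rot: [0.717, 0.697, 0.0, 0.0]
contact_force: [0.6, 0.2, -0.3]
finger_gap: 0.34
grip_force: 0.0
t 19.45 pos [ 0.5436 -0.1693  0.0973] yclose -0.029 z [ 0.001 -0.    -1.   ] F [ 0.56  0.25 -0.25] gap 0.34 grip 0.0 j [-0.35  0.17  1.95  0.    1.02 -0.32]
```

```bash
python3 -m inch '[{"gripper":0,"translation":[0,0,0],"turn":[0,0,0]},{"gripper":0,"translation":[0,0,0],"turn":[0,0,0]},{"gripper":0,"translation":[0,0,0],"turn":[0,0,0]},{"gripper":0,"translation":[0,0,0],"turn":[0,0,0]},{"gripper":0,"translation":[0,0,0],"turn":[0,0,0]}]' 55; python3 s.py; python3 -m inch '[{"gripper":0,"translation":[0,0,0.5],"turn":[0,0,0]},{"gripper":0,"translation":[0,0,1],"turn":[0,0,0]},{"gripper":0,"translation":[0,0,0.5],"turn":[0,0,0]},{"gripper":0,"translation":[0,0,0],"turn":[0,0,0]},{"gripper":0,"translation":[0,0,0],"turn":[0,0,0]}]'; python3 s.py
```

```text
time: 20.08
eef_pos: [0.5427, -0.1693, 0.0974]
eef_rot: [0.717, 0.697, -0.0, -0.0]
contact_force: [-4.3, -0.5, 5.3]
finger_gap: 0.128
grip_force: 55.0
t 20.075 pos [ 0.5427 -0.1693  0.0974] yclose -0.0289 z [-0.001 -0.    -1.   ] F [-4.35 -0.48  5.32] gap 0.128 grip 55.0 j [-0.35  0.17  1.95 -0.    1.02 -0.32]
time: 20.7
eef_pos: [0.5429, -0.169, 0.1166]
eef_rot: [0.717, 0.697, -0.0, -0.0]
contact_force: [0.1, -0.1, -7.8]
finger_gap: 0.132
grip_force: 55.0
t 20.7 pos [ 0.5429 -0.169   0.1166] yclose -0.029 z [-0.  0. -1.] F [ 0.06 -0.09 -7.84] gap 0.132 grip 55.0 j [-0.35  0.15  1.94  0.    1.06 -0.32]
```

7.8 N lifted, which is the full carrier. I'll raise it gently to about 10 cm.

```bash
python3 -m inch '[{"gripper":0,"translation":[0,0,1],"turn":[0,0,0]},{"gripper":0,"translation":[0,0,2],"turn":[0,0,0]},{"gripper":0,"translation":[0,0,2.2],"turn":[0,0,0]},{"gripper":0,"translation":[0,0,2],"turn":[0,0,0]},{"gripper":0,"translation":[0,0,1],"turn":[0,0,0]}]'; python3 -m inch '[{"gripper":0,"translation":[0,0,0],"turn":[0,0,0]},{"gripper":0,"translation":[0,0,0],"turn":[0,0,0]},{"gripper":0,"translation":[0,0,0],"turn":[0,0,0]},{"gripper":0,"translation":[0,0,0],"turn":[0,0,0]},{"gripper":0,"translation":[0,0,0],"turn":[0,0,0]}]'; python3 s.py w11; python3 - <<'E'
from h import *
f=np.load("wrist.npz"); P=cloud(f["K"],f["T"],f["d"])
p=P[(f["d"]>0)&(P[...,2]>.19)&(P[...,2]<.225)&(abs(P[...,0]-.543)<.065)&(abs(P[...,1]+.169)<.07)]; print(len(p))
ok=((P[...,2]>.195)&(P[...,2]<.225)&(P[...,1]<-.1)&(P[...,1]>-.16)&(abs(P[...,0]-.543)>.02)).astype(np.uint8)
c,l,st,_=cv2.connectedComponentsWithStats(ok)
for i in range(1,c):
    if st[i,4]>80: print(st[i],np.median(P[l==i],0))
w=P[(abs(P[...,2]-.147)<.012)&(P[...,1]>-.12)&(P[...,1]<-.09)&(abs(P[...,0]-.543)<.08)]
if len(w)>50: print("rear wall slope z/x",np.polyfit(w[:,0],w[:,2],1),len(w))
im,d=manip.get_image("scene"); cv2.imwrite("pics/s11.png",cv2.resize(im[70:220,160:360],(600,450)))
E
```

```text
time: 21.32
eef_pos: [0.5443, -0.1696, 0.2016]
eef_rot: [0.717, 0.697, 0.001, 0.002]
contact_force: [1.3, -0.4, -8.6]
finger_gap: 0.127
grip_force: 55.0
time: 21.95
eef_pos: [0.5429, -0.1691, 0.1984]
eef_rot: [0.717, 0.697, -0.0, -0.0]
contact_force: [0.1, 0.5, -7.5]
finger_gap: 0.13
grip_force: 55.0
t 21.95 pos [ 0.5429 -0.1691  0.1984] yclose -0.029 z [-0.001  0.    -1.   ] F [ 0.07  0.51 -7.47] gap 0.13 grip 55.0 j [-0.35  0.08  1.85 -0.    1.21 -0.32]
(0.1, 0.12) [179 121 162   2 314] med [ 0.5454 -0.1048  0.115 ] mid [ 0.5454 -0.1048  0.11  ] ext [0.1448 0.0043 0.0166]
(0.1, 0.12) [182 130  66  61 503] med [ 0.5277 -0.1173  0.1052] mid [ 0.504  -0.1386  0.1115] ext [0.0586 0.0579 0.017 ]
(0.1, 0.12) [272 130  66  60 754] med [ 0.5655 -0.1215  0.105 ] mid [ 0.5855 -0.1411  0.1113] ext [0.0597 0.0554 0.0172]
(0.1, 0.12) [234 202  14  29 194] med [ 0.5269 -0.1927  0.1112] mid [ 0.524  -0.2     0.1115] ext [0.012  0.0357 0.0166]
(0.1, 0.12) [189 214   9  34 227] med [ 0.4725 -0.2134  0.1098] mid [ 0.4759 -0.2102  0.1117] ext [0.009  0.038  0.0167]
(0.124, 0.15) [167 123 186   6 563]
[... 432 characters left out ...]
t [0.0458 0.0476 0.0256]
(0.124, 0.15) [272 191  43  40 552] med [ 0.5659 -0.1763  0.1406] mid [ 0.5726 -0.1841  0.137 ] ext [0.0363 0.033  0.0259]
(0.124, 0.15) [197 204  46  29 762] med [ 0.5089 -0.1847  0.1371] mid [ 0.5036 -0.1931  0.137 ] ext [0.0437 0.0299 0.0258]
(0.124, 0.15) [331 208  12  31 170] med [ 0.6128 -0.1936  0.1411] mid [ 0.6135 -0.1913  0.137 ] ext [0.0029 0.029  0.0259]
(0.124, 0.15) [179 211  15  48 379] med [ 0.4724 -0.2055  0.138 ] mid [ 0.4727 -0.2031  0.137 ] ext [0.0033 0.0528 0.0259]
4604
[ 169  165   49   50 1782] [ 0.50522737 -0.13533107  0.21664916]
[ 302  164   49   50 1773] [ 0.58336213 -0.13683378  0.2164487 ]
rear wall slope z/x [0.00083107 0.14749762] 1645
```

View pics/s11.png

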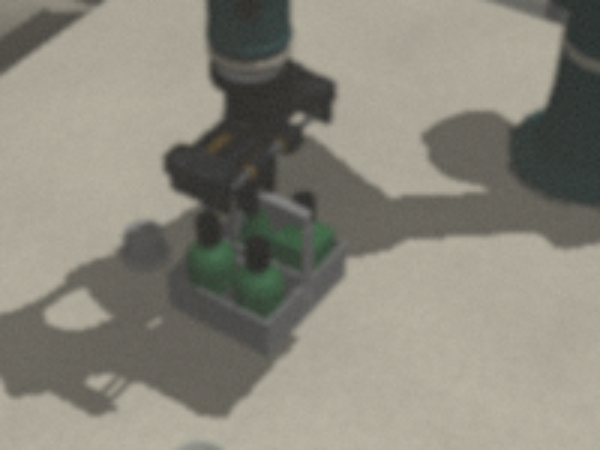

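The carrier hangs level: caps at an even 0.216 m, underside at about 0.10 m, and all four pieces upright. It spans about (170,200) to (345,350) in the crop and is clear of the ferrule. Handing in.

```bash
python3 -c "from bench import manip; print(manip.hand_in())"
```

```text
the job is handed in; nothing more can be done
None
```

The square bottle and the flask are in the carrier's two empty cells, and I handed the job in with the full carrier held level and still by its handle about 10 cm above the bench; hand-in returned no verdict.

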